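# Fit a splined drive flange to a truck gearbox and tap it home

## Robot

A 6-joint arm with a two-finger parallel gripper is mounted at the origin on the work surface. World frame = base frame: x ahead of the robot, y to its left, z up, the work surface at z = 0. Lengths are in m, angles in rad, forces in N, time in s.
With the tool pointing down it reaches from about 0.425 to 1.125 m from the base axis. Payload 14.9 kg.
Tool frame: the origin (TCP) lies midway between the tips of the shut fingers; the grasp point (between the pads) lies 19 mm behind it; z points along the fingers, x is the direction in which the jaws open and shut, and the axes are right-handed (so a half turn about z gives the same grasp; the last joint's range is limited). The gripper opens to 91 mm and grips with 3 to 60 N. Pads are 32 mm wide; open, the fingers measure 118 mm over their backs; the gripper's body (76 mm by 178 mm) begins 60 mm behind the grasp point.
Start: joints at [-1.219, 0.379, 1.734, -0, 1.028, -0.033], TCP at [0.263, -0.649, 0.214] pointing down, gripper open.
Joint ranges: [-2.77, 2.77], [-0.74, 2.19], [0, 2.66], [-1.06, 4.2], [0.31, 2.87], [-3.08, 3.08]. Speed limits (rad/s): [1.89, 1.89, 2.39, 3.14, 3.14, 3.14].

## Interface

Orientations are given as a unit quaternion [w, x, y, z].
In Python, from bench import * gives the robot as it stands. Calls block until the motion is done:
- movep(position, orientation): joint-space move of the TCP to a pose.
- movel(position, velocity=0.15, rot=None): straight line of the TCP; rot=None keeps the orientation; velocity is the mean speed in m/s.
- move_joints(angles): joint-space move.
- set_gripper(opening): opening from 0.0 (shut) to 1.0 (fully open); the grip force is fixed at half the most; returns when the fingers have stopped.
- pause(seconds).
- solve_ik(position, orientation): joint angles nearest the present ones, or None.
- get_state(): the state.
- get_image(name): name is "scene" or "side" or "wrist"; returns a dict with "image" (480x640x3 uint8, red, green, blue), "fx", "fy", "cx", "cy" (pixels), "extrinsics" (4x4, takes a point from camera to world coordinates). Camera axes: x right, y down, z forward; pixel columns grow to the right and rows downward; lengths in m; the calibration is good to about 2 mm. A picture is of the moment at which its call begins. There is no depth.
A pose or a line that the arm cannot do raises MotionError and nothing moves.
- hand_in(): hands the job in, once; it reports no verdict.
The state is a dict: "clock": time; "q": joint angles; "joint_velocities": joint speeds; "tau": joint torques, N m; "eef_pos": TCP position; "tcp_rot": TCP orientation; "wrist_force": force on the tool from outside, world axes, zero at the start; "torque": the same for the moment, N m; "gripper_width": opening from 0.0 (shut) to 1.0 (fully open).
Only numpy, scipy, OpenCV 4.12 (cv2) and the standard library are available. Lean on these libraries where they do the work, as an engineer would, in place of code of your own. Each camera call takes 0.05 s, during which the arm holds its last target.

## Task

Fit the blue drive flange to the gearbox held in the bench vice: lower it onto the upright splined stub and turn it gently until the splines line up and it slides down to stop on the sprung retaining ring, still standing proud. Then pick up the mallet and drive the flange down past the ring with it, not by hand, until it sits fully home on the gearbox, and put the mallet back down on the bench. Leave the red flange and the other things on the bench where they are.

Things in the scene. Friction and masses are not known exactly. Their poses are not given: they have to be found in the camera images.
- hub_mid (a point): Blue aluminium drive flange, loose, about 140 g: a round flange 70 mm across and 8 mm thick at its underside, a round boss 40 mm across above it, 50 mm tall over all. It starts flange down on the bench and is fitted the same way up. This point is on its axis, half-way up (25 mm above its underside); z is the axis, upwards.
- hub_bore (a point): Mouth of the blue flange's bore, in the middle of its underside. The bore is open right through; in its lower 27 mm are six inner teeth, 60 degrees apart, 22 mm across between opposite teeth, with slots 7.5 mm wide between them. The x axis points at one of these teeth. It fits at any of six angles, with about 2 degrees of play either way.
- spare_mid (a point): Red flange of the same outer size, with a plain bore 20 mm across, loose: not to be used or moved. This point is on its axis, 25 mm above its underside. The blue and the red flange may have changed places.
- seat (a point): Gearbox clamped in a green bench vice, fixed (vice jaws 100 mm wide; all lies lower than this point but the stub). The point is on the axis of the upright output stub, on the flat round seat, 54 mm across and 98 mm above the bench, on which the underside of the blue flange must finally rest. z is up; its yaw is the vice's, not the stub's.
- spline_top (a point): On the stub's axis, level with the top of its splines, 20 mm above the seat: six teeth 60 degrees apart, 6.5 mm wide, 28 mm across the tips, 21 mm at the roots. Above, a plain nose 20.4 mm across rises 7 mm, then tapers to 12 mm in 6 mm more. The stub's angle is NOT given: find it by touch or sight. Flange teeth that miss the gaps rest here, its underside 19 mm above the seat.
- ring (a point): Sprung brass-coloured retaining ring on the greased stub, 7 mm above the seat. It stops the lined-up flange with its underside 7.5 mm above the seat; about 16 N straight down (13 to 18) drives it past, then it snaps onto the seat and is held. A drag of 0.25 N m keeps the stub from turning under light pressing and turning; once splined on, flange and stub turn together.
- mallet_grip (a point): Soft-faced mallet, loose, about 340 g, steel head with yellow faces, light wooden handle. It starts standing on one face of its head, handle level, 35 mm above the bench. This point is inside the handle, 50 mm from the head's axis: +x towards the head, z along the head's axis. Handle 20 mm wide (y), 24 mm high (z), from 20 to 173 mm from the head's axis.
- mallet_head (a point): Centre of the mallet's head: a cylinder 40 mm across and 70 mm long along z, its two flat faces 35 mm above and below this point.
- tyre: Bystander: truck wheel with a black tyre lying flat, 128 mm across, 58 mm tall; origin under its centre.
- battery: Bystander: black and orange battery pack, 139 (x) x 47 x 46 mm tall; origin under its centre.
- gear: Bystander: black plastic spur gear lying flat, 68 mm across, 10 mm thick; origin under its centre.
- damper: Bystander: damper with a red coil spring lying along its x, 125 mm long, 22 mm thick; origin under its centre.
- driver: Bystander: screwdriver with a blue handle lying along its x, 190 mm long, about 26 mm thick; origin under its centre.
Not all that is in view belongs to the job. Of the things that look like the part that bears seat, the smaller one is meant.

How it is judged:
By the outcome, as a careful person would: the job done as asked, in the order asked, and still so for the second after the job is handed in, with the robot touching nothing.
It also fails if it takes over 69 s, if anything falls off the work surface, if the arm or the gripper's body presses on something with over 40 N, if the wrist force passes 120 N, or if a joint passes its speed limit or range.

## Working session

There is one attempt and no reset: what is moved stays moved. The work goes in short steps, each a Python script; the robot and the scene stay as the last script left them, time stands still between calls to the robot, and variables do not carry over. Pictures are saved under pics/ and viewed, and the job is handed in when it is done.

```bash
mkdir -p pics; ls; python3 - <<'E'
from bench import *
import cv2,json
for n in ["scene","side","wrist"]:
    d=get_image(n); cv2.imwrite(f"pics/{n}0.png",d["image"][:,:,::-1])
    print(n,d["fx"],d["fy"],d["cx"],d["cy"]);print(d["extrinsics"])
print(get_state())
E
```

```text
pics
scene 546.9578601061023 546.9578601061023 312.35148751996473 238.5367065947719
[[-0.77666323  0.41506948 -0.4738265   1.03738844]
 [ 0.62986759  0.50239653 -0.5923382   0.70759262]
 [-0.00781272 -0.75849525 -0.65163173  0.81663429]
 [ 0.          0.          0.          1.        ]]
side 530.9259972549013 530.9259972549013 330.55006359826405 246.41160903434957
[[-0.76005298 -0.33871803  0.55460758 -0.27685878]
 [-0.64983969  0.38920918 -0.65285878  0.9867493 ]
 [ 0.00527668 -0.85661328 -0.51593201  0.8314589 ]
 [ 0.          0.          0.          1.        ]]
wrist 370.13073743790625 370.13073743790625 318.6410066889663 236.83019000758523
[[ 0.37511327 -0.89304991 -0.24849928  0.3320464 ]
 [-0.92697812 -0.36174905 -0.09924307 -0.61942496]
 [-0.00126536  0.26758079 -0.9635346   0.38517633]
 [ 0.          0.          0.          1.        ]]
{'clock': 0.15, 'q': array([-1.21927589e+00,  3.79294351e-01,  1.73462681e+00, -4.55869906e-05,
        1.02849610e+00, -3.33105964e-02]), 'joint_velocities': array([-0.00139866, -0.00064297, -0.00390664,  0.0010081 , -0.00058103,
        0.00019443]), 'tau': array([ 1.86773468e-03, -7.64109278e+01, -4.34656048e+01,  6.51282538e-02,
        4.09232557e-02, -7.19415993e-05]), 'eef_pos': array([ 0.26265981, -0.6485393 ,  0.21344438]), 'tcp_rot': array([-2.25858147e-04,  8.29284066e-01, -5.58827136e-01, -3.45494206e-04]), 'wrist_force': array([-0.63271555,  0.0890213 , -0.92640657]), 'torque': array([-0.0025088 ,  0.06372783,  0.01801403]), 'gripper_width': 1.0000066166392159}
```

View pics/scene0.png

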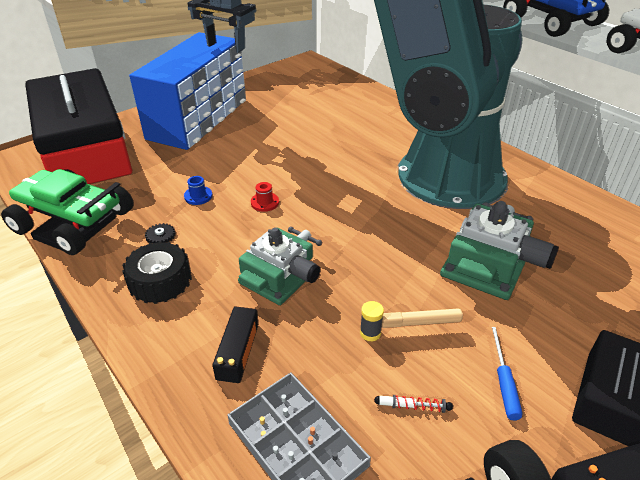

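View pics/side0.png

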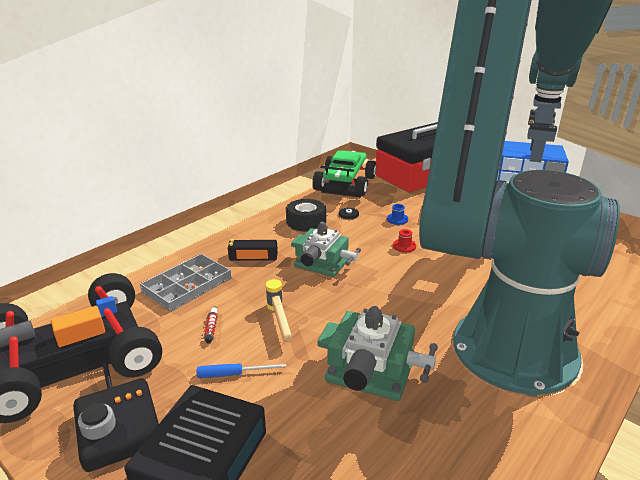

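View pics/wrist0.png

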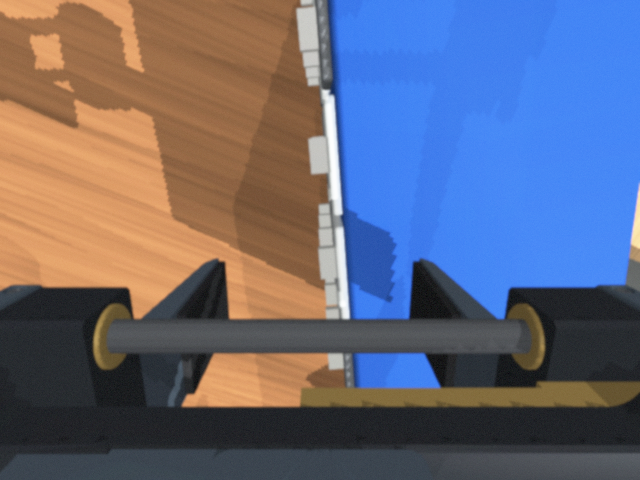

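The scene view shows the blue flange at about (197,190), the red one at (264,197), the small vice at (280,255) and the mallet at (372,320). The large vice at (490,240) is the decoy. The wrist view shows the gripper over the edge of the blue cabinet.

```bash
cat > h.py <<'E'
import numpy as np, cv2
from bench import *
def ray(d,u,v):
    E=np.array(d["extrinsics"]); r=E[:3,:3]@np.array([(u-d["cx"])/d["fx"],(v-d["cy"])/d["fy"],1.0]); return E[:3,3],r/np.linalg.norm(r)
def plane(d,u,v,z):
    o,r=ray(d,u,v); return o+r*(z-o[2])/r[2]
def tri(a,b):
    (o1,r1),(o2,r2)=a,b
    A=np.stack([r1,-r2],1); t=np.linalg.lstsq(A,o2-o1,rcond=None)[0]
    p,q=o1+t[0]*r1,o2+t[1]*r2; return (p+q)/2,np.linalg.norm(p-q)
def proj(d,p):
    E=np.array(d["extrinsics"]); c=E[:3,:3].T@(np.asarray(p)-E[:3,3]); return np.array([d["fx"]*c[0]/c[2]+d["cx"],d["fy"]*c[1]/c[2]+d["cy"]])
def crop(d,n,c,s,k):
    c=np.array(c).astype(int); im=d["image"][max(0,c[1]-s):c[1]+s,max(0,c[0]-s):c[0]+s,::-1]
    cv2.imwrite(f"pics/{n}.png",cv2.resize(im,None,fx=k,fy=k,interpolation=cv2.INTER_CUBIC)); print(n,"origin",max(0,c[0]-s),max(0,c[1]-s),"scale",k)
def down(yaw):  # tool x (jaw) axis direction yaw, z down
    from scipy.spatial.transform import Rotation as R
    M=np.array([[np.cos(yaw),np.sin(yaw),0],[np.sin(yaw),-np.cos(yaw),0],[0,0,-1]])
    x,y,z,w=R.from_matrix(M).as_quat(); return np.array([w,x,y,z])
E
python3 - <<'E'
from h import *
S=get_image("scene");D=get_image("side")
np.save("/tmp/S.npy",S,allow_pickle=True);np.save("/tmp/D.npy",D,allow_pickle=True)
def blob(d,lo,hi,box):
    hsv=cv2.cvtColor(d["image"],cv2.COLOR_RGB2HSV);m=cv2.inRange(hsv,np.array(lo),np.array(hi))
    mm=np.zeros_like(m);x0,y0,x1,y1=box;mm[y0:y1,x0:x1]=m[y0:y1,x0:x1]
    n,l,st,ce=cv2.connectedComponentsWithStats(mm);i=1+np.argmax(st[1:,4]);return st[i],ce[i]
for nm,lo,hi,b1,b2 in [("blue",(105,120,40),(130,255,255),(175,165,220,215),(380,200,415,230)),
   ("red",(0,160,60),(6,255,255),(240,175,290,215),(385,220,425,256))]:
    s1,c1=blob(S,lo,hi,b1);s2,c2=blob(D,lo,hi,b2)
    print(nm,s1,c1,s2,c2,tri(ray(S,*c1),ray(D,*c2)))
    print(plane(S,*c1,0.02),plane(D,*c2,0.02))
s1,c1=blob(S,(22,150,100),(35,255,255),(350,295,390,322));s2,c2=blob(D,(22,150,100),(35,255,255),(260,275,290,295))
print("mallet top",s1,c1,s2,c2,tri(ray(S,*c1),ray(D,*c2)))
# handle
s1,c1=blob(S,(10,40,150),(24,140,255),(384,300,470,332));print("handle",s1,c1,plane(S,*c1,0.04))
crop(S,"s_blue",(197,190),30,10);crop(S,"s_vice",(280,260),50,8);crop(S,"s_mal",(412,320),55,7)
crop(D,"d_blue",(400,215),30,10);crop(D,"d_vice",(325,248),40,8);crop(D,"d_mal",(280,308),40,8)
E
```

```text
blue [184 176  28  29 553] [197.00542495 191.39783002] [387 204  21  21 284] [397.35915493 215.18661972] (array([ 0.56405473, -0.34401003,  0.01566792]), np.float64(0.001532199337807854))
[ 0.56616343 -0.33957211  0.02      ] [ 0.55903432 -0.33549799  0.02      ]
red [251 191  28  21 428] [264.54205607 201.5771028 ] [393 236  23  17 262] [403.98473282 244.8129771 ] (array([ 0.45011897, -0.21416326,  0.00459644]), np.float64(0.0011207372355863288))
[ 0.46088171 -0.19750308  0.02      ] [ 0.43626438 -0.19083115  0.02      ]
mallet top [362 311  21  11 101] [371.75247525 317.20792079] [266 279  16  14 179] [273.41340782 285.44692737] (array([0.53801449, 0.25227154, 0.05738947]), np.float64(0.008826317460876199))
handle [ 384  308   85   24 1284] [421.70716511 320.38084112] [0.46303604 0.31128907 0.04      ]
s_blue origin 167 160 scale 10
s_vice origin 230 210 scale 8
s_mal origin 357 265 scale 7
d_blue origin 370 185 scale 10
d_vice origin 285 208 scale 8
d_mal origin 240 268 scale 8
```

View pics/s_blue.png

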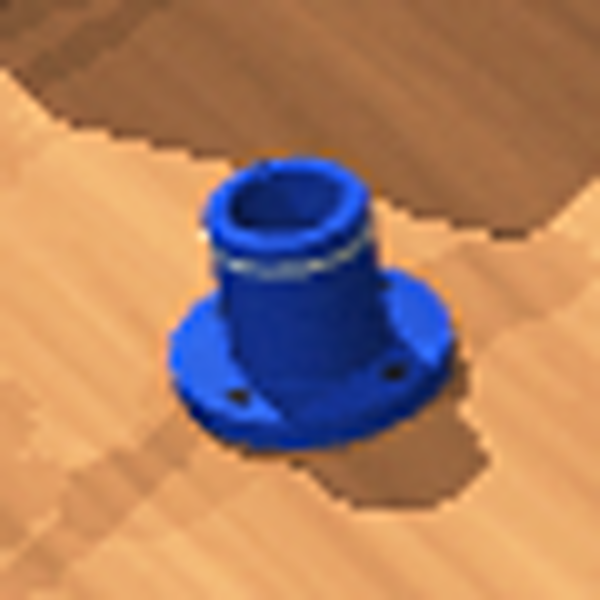

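View pics/s_vice.png

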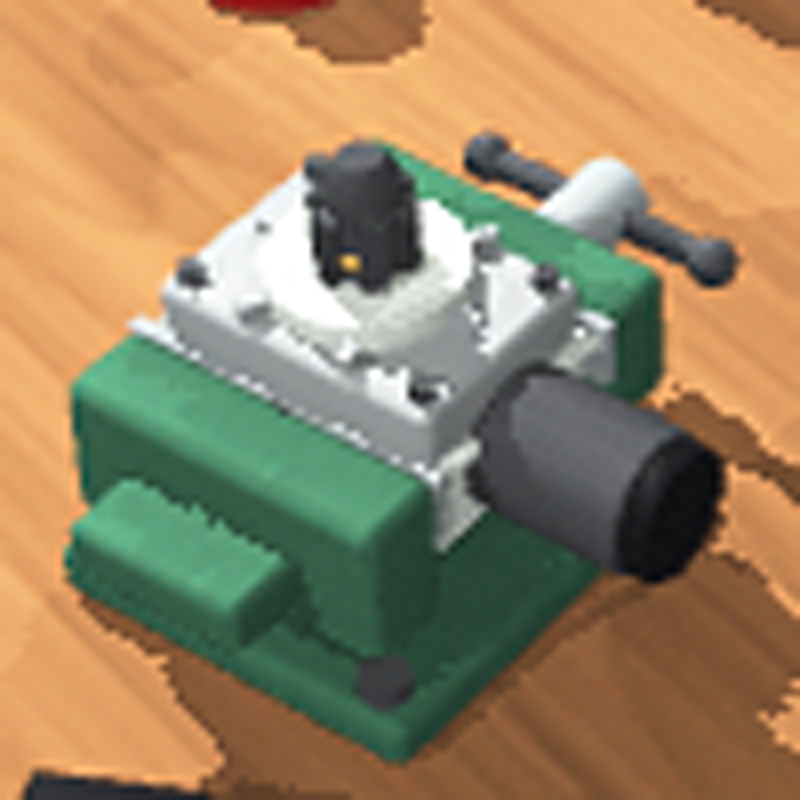

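View pics/s_mal.png

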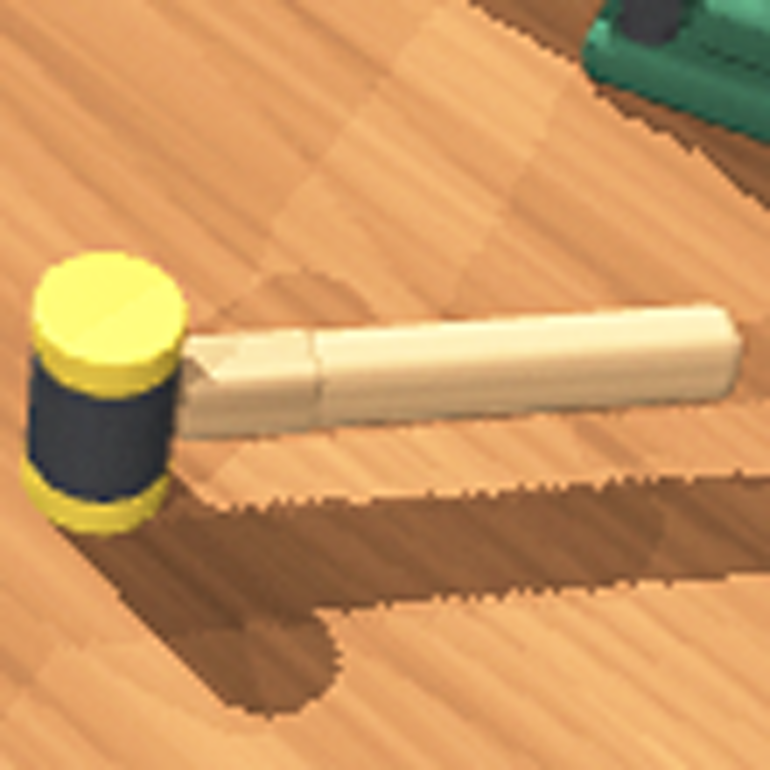

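View pics/d_vice.png

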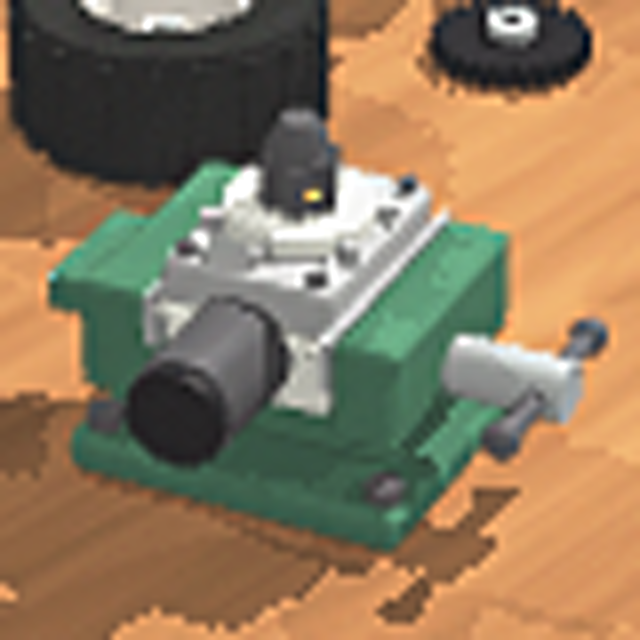

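View pics/d_mal.png

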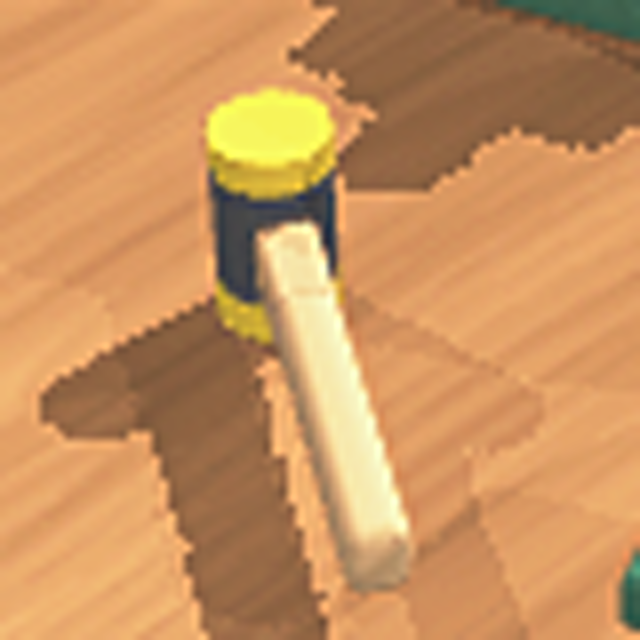

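```bash
python3 - <<'E'
from h import *
S=np.load("/tmp/S.npy",allow_pickle=True).item();D=np.load("/tmp/D.npy",allow_pickle=True).item()
def c(o,k,x,y): return o[0]+x/k-.45,o[1]+y/k-.45
P={"blue_top":(c((167,160),10,289,205),None,.05),
"mal_top":(c((357,265),7,110,308),c((240,268),8,271,128),.07),
"stub_tip":(c((230,210),8,372,155),c((285,208),8,300,118),.131),
"seat":(c((230,210),8,368,270),c((285,208),8,292,205),.098),
"hand_end":(c((357,265),7,718,345),c((240,268),8,378,548),.035)}
for n,(a,b,z) in P.items():
    print(n,np.round(plane(S,*a,z),4), np.round(plane(D,*b,z),4) if b else "", tri(ray(S,*a),ray(D,*b)) if b else "")
E
```

```text
blue_top [ 0.5627 -0.3445  0.05  ]  
mal_top [0.5336 0.2504 0.07  ] [0.5325 0.2526 0.07  ] (array([0.53360928, 0.25089033, 0.069331  ]), np.float64(0.0016289958979300882))
stub_tip [0.5756 0.0164 0.131 ] [0.5778 0.0176 0.131 ] (array([0.57675127, 0.01837591, 0.13222114]), np.float64(0.0010852241502277966))
seat [0.5807 0.0189 0.098 ] [0.5782 0.0216 0.098 ] (array([0.58029203, 0.01856934, 0.09662705]), np.float64(0.0014934579947569833))
hand_end [0.3929 0.3425 0.035 ] [0.398  0.3438 0.035 ] (array([0.39585191, 0.34484087, 0.03782351]), np.float64(0.0019576634219139284))
```

View pics/d_blue.png

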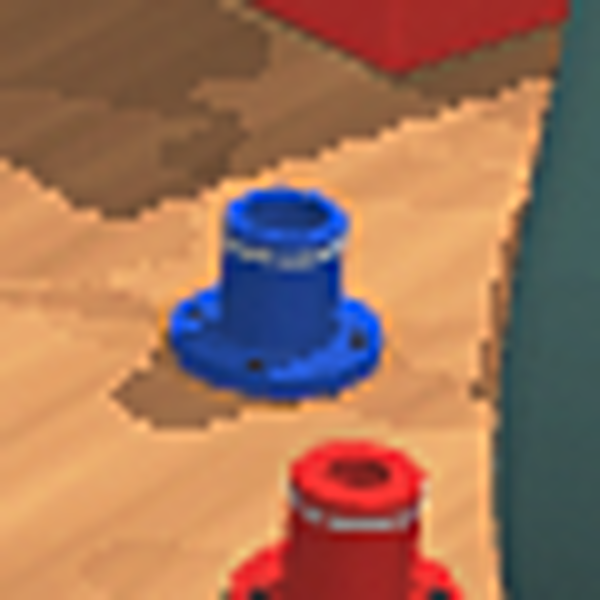

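```bash
python3 - <<'E'
from h import *
S=np.load("/tmp/S.npy",allow_pickle=True).item();D=np.load("/tmp/D.npy",allow_pickle=True).item()
print(plane(D,397.8,205.5,.05), tri(ray(S,195.45,180.05),ray(D,397.8,205.5)))
f=np.array([0.562,-0.344]); yaw=-0.55
ty=np.array([np.sin(yaw),-np.cos(yaw)])
t0=get_state()["clock"]
p=get_state()["eef_pos"]; movel([p[0],p[1],0.28],0.25); print(get_state()["clock"]-t0)
p=f+0.075*ty
movep([*p,0.15],down(yaw)); print(get_state()["clock"]-t0)
movel([*p,0.065],0.15); print(get_state()["clock"]-t0)
W=get_image("wrist"); np.save("/tmp/W1.npy",W,allow_pickle=True)
c=proj(W,[*f,.05]); print(c); crop(W,"w_blue",c,75,5)
E
```

```text
[ 0.56579459 -0.3442146   0.05      ] (array([ 0.56400899, -0.34157454,  0.05183683]), np.float64(0.000498328147037501))
0.41669999999999996
1.8250000000000002
2.5417
[319.68684885 135.46069449]
w_blue origin 244 60 scale 5
```

View pics/w_blue.png

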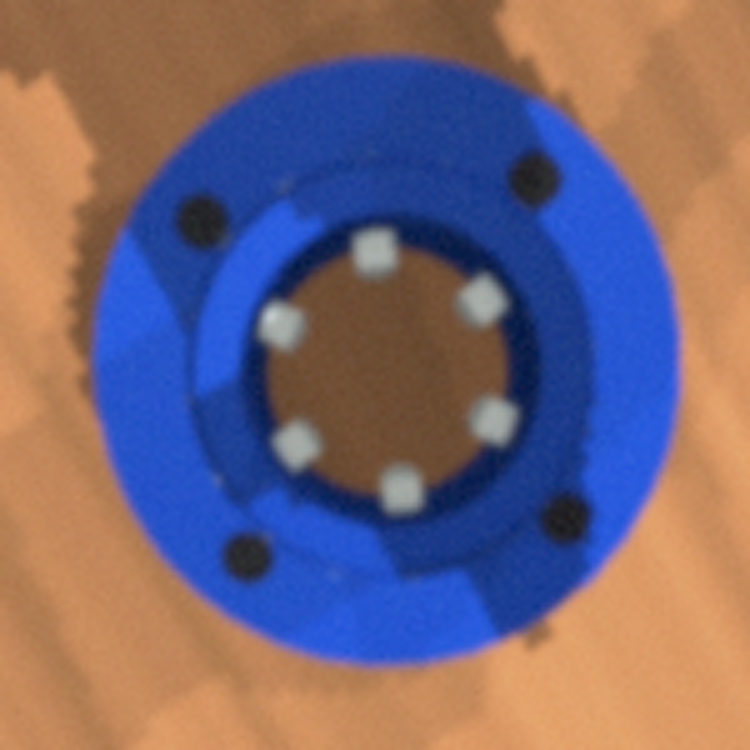

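The wrist view shows the flange axis near crop (388,371), which is image (321.6,134.2). The six grey teeth stand out clearly, so I can fit their angle, then grasp and look at the stub.

```bash
cat >> h.py <<'E'
def teeth(d,box,vlo=110,shi=70,z=.027,amin=15):
    hsv=cv2.cvtColor(d["image"],cv2.COLOR_RGB2HSV);m=cv2.inRange(hsv,np.array((0,0,vlo)),np.array((180,shi,255)))
    x0,y0,x1,y1=box;mm=np.zeros_like(m);mm[y0:y1,x0:x1]=m[y0:y1,x0:x1]
    n,l,st,ce=cv2.connectedComponentsWithStats(mm)
    return [(st[i,4],plane(d,*ce[i],z)) for i in range(1,n) if st[i,4]>=amin]
E
python3 - <<'E'
from h import *
W=np.load("/tmp/W1.npy",allow_pickle=True).item()
T=teeth(W,(290,100,350,170))
P=np.array([t[1][:2] for t in T]); (cx,cy),r=cv2.minEnclosingCircle(P.astype(np.float32)*1000)
c=P.mean(0); a=np.degrees(np.arctan2(*(P-c).T[::-1]))
print([t[0] for t in T],c,cx,cy,r,a,np.sort(a%60))
# outline circle of the flange, z=.008 ; boss top z=.05
hsv=cv2.cvtColor(W["image"],cv2.COLOR_RGB2HSV);m=cv2.inRange(hsv,np.array((105,120,30)),np.array((130,255,255)))
cn=max(cv2.findContours(m,cv2.RETR_EXTERNAL,cv2.CHAIN_APPROX_NONE)[0],key=cv2.contourArea)
Q=np.array([plane(W,*p[0],.008)[:2] for p in cn])
print((np.array(cv2.fitEllipse((Q*1000).astype(np.float32))[0]),cv2.fitEllipse((Q*1000).astype(np.float32))[1]))
E
```

```text
[np.int32(81), np.int32(82), np.int32(77), np.int32(77), np.int32(73), np.int32(78)] [ 0.5631034  -0.34399201] 563.0103149414062 -343.9581604003906 12.491717338562012 [  64.95046895    5.28700558  124.73722412  -54.87608197 -174.43797497
 -114.54690149] [4.73722412 4.95046895 5.12391803 5.28700558 5.45309851 5.56202503]
(array([ 563.07049561, -343.87487793]), (68.76885986328125, 68.94966125488281))
```

```bash
python3 - <<'E'
from h import *
f=np.array([0.5631,-0.3439]); yaw=-0.55
t0=get_state()["clock"]
movel([*f,0.075],0.2); movel([*f,0.018],0.12)
s=get_state(); print(s["eef_pos"],s["clock"]-t0,s["wrist_force"])
set_gripper(0.3); s=get_state(); print(s["gripper_width"],s["clock"]-t0,s["wrist_force"],s["torque"])
if s["gripper_width"]>0.41:
    movel([*f,0.22],0.25)
    s=get_state(); print(s["gripper_width"],s["clock"],s["wrist_force"],s["torque"])
E
```

```text
[ 0.56306453 -0.34419696  0.01803035] 1.1583 [0.20906348 0.35169998 0.50035297]
0.430330826832867 2.0000000000000004 [0.12078901 0.98106993 0.36943988] [ 0.00274736 -0.04393504 -0.0522846 ]
0.43171357885985384 5.8 [-0.39913304  0.1503266  -1.71870264] [-0.08570843 -0.06989952 -0.02085572]
```

```bash
python3 - <<'E'
from h import *
st=np.array([0.578,0.0185]); yaw=0.03
ty=np.array([np.sin(yaw),-np.cos(yaw)]); p=st+0.075*ty
t0=get_state()["clock"]
movep([*p,0.22],down(yaw)); movel([*p,0.155],0.15)
W=get_image("wrist"); np.save("/tmp/W2.npy",W,allow_pickle=True)
s=get_state(); print(s["clock"],s["gripper_width"],s["eef_pos"])
c=proj(W,[*st,.118]); print(c, proj(W,[*st,.131]),proj(W,[*st,.098])); crop(W,"w_stub",c,75,5)
cv2.imwrite("pics/w2.png",W["image"][:,:,::-1])
E
```

```text
7.5417 0.4323093756148644 [ 0.5809383  -0.05693953  0.15591367]
[319.13707332 135.83962158] [319.18427371 135.96236029] [319.07489926 135.67794574]
w_stub origin 244 60 scale 5
```

View pics/w_stub.png

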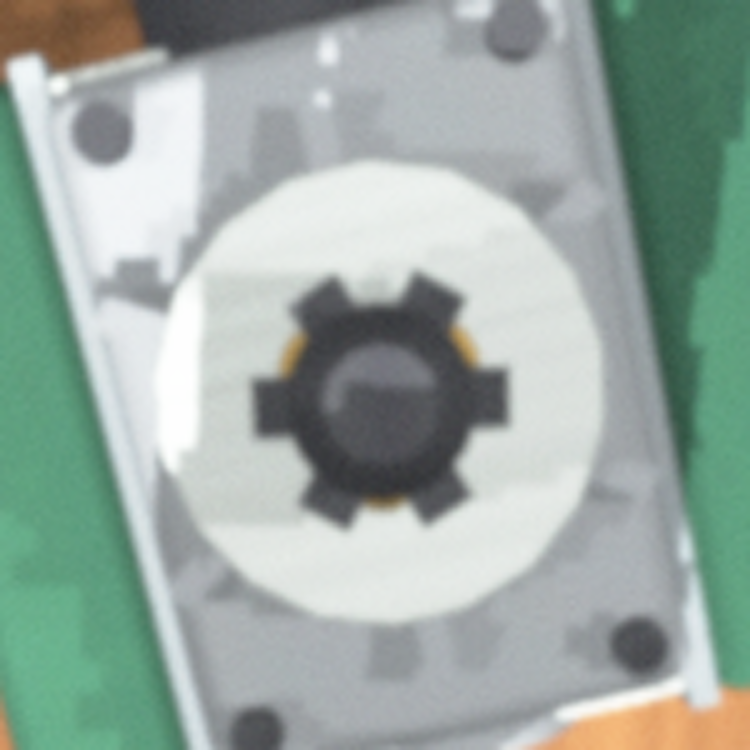

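View pics/w2.png

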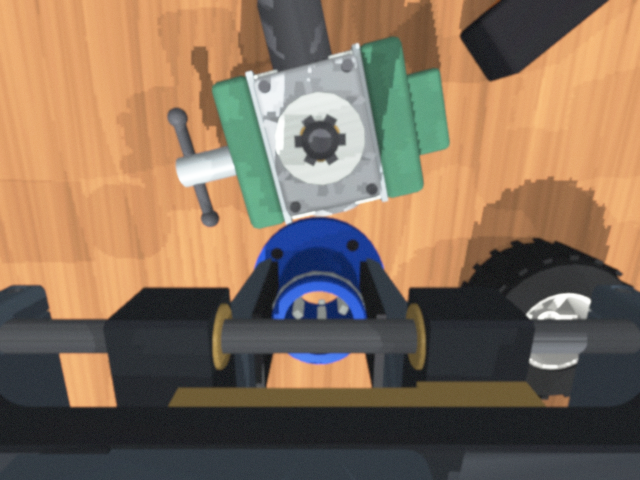

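The stub is clear: axis near crop (381,400), which is image (320,139.5), with six dark teeth and one of them pointing almost along +x in the image. Next I compute its axis and angle.

```bash
python3 - <<'E'
from h import *
W=np.load("/tmp/W2.npy",allow_pickle=True).item()
g=cv2.cvtColor(W["image"],cv2.COLOR_RGB2GRAY); m=(g<115).astype(np.uint8)
mm=np.zeros_like(m); cv2.circle(mm,(320,139),35,1,-1); m*=mm
n,l,s,ce=cv2.connectedComponentsWithStats(m); i=1+np.argmax(s[1:,4]); ys,xs=np.where(l==i)
P=np.array([plane(W,x,y,.118)[:2] for x,y in zip(xs,ys)])
c=P.mean(0)
for k in range(3):
    d=P-c; r=np.hypot(*d.T); sel=r>0.0115; th=np.arctan2(d[:,1],d[:,0])[sel]
    ang=np.degrees(np.angle(np.exp(6j*th).mean()))/6
    # tooth cluster centroids -> center
    cl=np.round((np.degrees(th)-ang)/60).astype(int)%6
    C=np.array([(P[sel])[cl==q].mean(0) for q in range(6)]); 
    print(k,c,ang,r.max(),np.round(np.degrees(np.arctan2(*(C-c).T[::-1]))-ang,1),np.bincount(cl)); c=C.mean(0)
# seat disc ellipse z=.098
hsv=cv2.cvtColor(W["image"],cv2.COLOR_RGB2HSV)
crp=cv2.inRange(hsv,np.array((0,0,200)),np.array((180,30,255)))
S=np.load("/tmp/S.npy",allow_pickle=True).item()
E
```

```text
0 [0.57837956 0.01619391] 3.9738547273549636 0.013695936770939332 [   0.9   59.7  119.5 -180.4 -120.4  -59.3] [43 42 38 44 36 33]
1 [0.57839043 0.01628749] 3.9945116624631187 0.013723276985797134 [   0.2   59.6  119.9 -180.  -120.1  -59.6] [42 40 37 44 38 33]
2 [0.57840083 0.01629066] 3.9955929259322107 0.013734081877467899 [   0.2   59.6  120.  -180.  -120.1  -59.6] [42 40 37 44 38 33]
```

```bash
python3 - <<'E'
from h import *
W=np.load("/tmp/W2.npy",allow_pickle=True).item()
hsv=cv2.cvtColor(W["image"],cv2.COLOR_RGB2HSV);m=cv2.inRange(hsv,np.array((105,100,30)),np.array((130,255,255)))
m[:215]=0
for v in range(228,262,4):
    xs=np.where(m[v,200:440])[0]+200; print(v,xs.min(),xs.max(),end=" | ")
s=get_state(); c=s["eef_pos"]; print(proj(W,[c[0],c[1],c[2]-.010]),proj(W,[c[0],c[1],c[2]+.032]))
z=c[2]-.010
# fit arc points to circle r=35 at flange top plane
pts=[];
for v in range(218,258,2):
    xs=np.where(m[v,200:440])[0]+200
    pts+= [plane(W,xs.min()-.5,v,z)[:2],plane(W,xs.max()+.5,v,z)[:2]]
from scipy.optimize import least_squares
r=least_squares(lambda q:np.hypot(*(np.array(pts)-q[:2]).T)-q[2],[*c[:2],.035],loss="soft_l1",f_scale=.001);print(r.x,c,np.abs(r.fun).mean())
E
```

```text
228 283 354 | 232 278 360 | 236 273 364 | 240 269 368 | 244 266 371 | 248 263 373 | 252 261 376 | 256 259 378 | 260 257 379 | [320.62485358 284.50343029] [321.20067371 323.87826935]
[ 0.57972873 -0.05442628  0.03356579] [ 0.5809383  -0.05693953  0.15591367] 8.197292654270536e-05
```

```bash
cat >> h.py <<'E'
def fz(n=1):
    s=get_state(); return s
def show(tag,b=None):
    s=get_state(); w=s["wrist_force"]-(b if b is not None else 0); print(tag,np.round(s["eef_pos"],4),"F",np.round(w,2),"T",np.round(s["torque"],3),"g",round(s["gripper_width"],3),"t",round(s["clock"],2)); return w
E
python3 - <<'E'
from h import *
yaw=-0.047; x,y=0.5792,0.016
movel([x,y,0.160],0.12,down(yaw)) 
pause(0.1); b=get_state()["wrist_force"]; show("base")
for z in np.arange(.150,.1335,-.002):
    movel([x,y,z],0.04); w=show("z",b)
    if np.hypot(w[0],w[1])>4 or abs(w[2])>5: break
E
```

```text
base [0.5792 0.0154 0.1601] F [ 0.12  0.14 -1.07] T [-0.036 -0.121  0.003] g 0.434 t 8.4
z [0.5789 0.0159 0.1495] F [-0.61  0.13  0.36] T [-0.075 -0.088  0.012] g 0.435 t 8.8
z [0.5792 0.016  0.148 ] F [ 0.    0.06 -0.27] T [-0.021 -0.127 -0.005] g 0.432 t 9.05
z [0.5791 0.016  0.1459] F [ 1.02 -0.16  0.18] T [-0.056 -0.13   0.001] g 0.435 t 9.3
z [0.5791 0.016  0.1438] F [-0.44  0.32 -0.48] T [-0.043 -0.125  0.028] g 0.429 t 9.55
z [0.5791 0.016  0.1419] F [0.45 0.4  0.33] T [-0.017 -0.111  0.009] g 0.432 t 9.8
z [0.5791 0.016  0.1399] F [ 0.23 -0.14  0.  ] T [-0.039 -0.071 -0.   ] g 0.43 t 10.05
z [0.5791 0.016  0.1379] F [-0.47 -0.77 -0.32] T [-0.032 -0.125  0.039] g 0.432 t 10.3
z [0.5791 0.016  0.1358] F [ 0.48  0.97 -0.68] T [ 0.085 -0.079  0.037] g 0.433 t 10.55
z [0.5791 0.016  0.1339] F [-0.16 -0.67  0.08] T [-0.042 -0.058 -0.028] g 0.435 t 10.8
```

```bash
python3 - <<'E'
from h import *
x,y=0.5792,0.016
b=np.array([.1,.1,-1.1])
for z in np.arange(.132,.1205,-.0015):
    movel([x,y,z],0.03); w=show("z",b)
    if np.hypot(w[0],w[1])>5 or abs(w[2])>4: break
E
```

```text
z [0.5791 0.016  0.1318] F [ 0.62 -0.66 -0.05] T [-0.021 -0.077  0.017] g 0.431 t 11.05
z [0.5791 0.016  0.1304] F [-0.53 -0.25  0.2 ] T [-0.036 -0.119 -0.019] g 0.435 t 11.3
z [0.5791 0.016  0.1289] F [ 0.46 -0.17 -0.28] T [-0.005 -0.033 -0.047] g 0.429 t 11.55
z [0.5791 0.016  0.1274] F [ 0.22 -0.24  0.18] T [-0.008 -0.056 -0.029] g 0.434 t 11.8
z [0.5791 0.016  0.1259] F [ 0.29 -0.6  -0.89] T [-0.066 -0.049 -0.047] g 0.433 t 12.05
z [0.5791 0.016  0.1244] F [-0.33 -0.08  0.57] T [ 0.051 -0.097 -0.015] g 0.432 t 12.3
z [0.5792 0.016  0.123 ] F [-0.2  -0.66  1.01] T [-0.094 -0.058  0.026] g 0.433 t 12.55
z [0.5794 0.016  0.1217] F [-0.45 -0.78  3.13] T [-0.167  0.03  -0.013] g 0.429 t 12.8
```

The reaction began at TCP z ≈ 0.1225. That puts the underside about 7 mm above the seat and 12 mm below the missed-teeth height, so it is splined and resting on the ring. Next I release and look.

```bash
python3 - <<'E'
from h import *
x,y=0.5792,0.016; yaw=-0.047
movel([x,y,.1228],0.03); show("pre")
set_gripper(1.0); show("open")
movel([x,y,.19],0.2)
ty=np.array([np.sin(yaw),-np.cos(yaw)])
movel([*(np.array([x,y])+.06*ty),.22],0.2)
W=get_image("wrist"); np.save("/tmp/W3.npy",W,allow_pickle=True)
c=proj(W,[.5784,.0163,.15]);print(c);crop(W,"w_fit",c,75,4)
S=get_image("scene");D=get_image("side");crop(S,"s_fit",(280,245),40,7);crop(D,"d_fit",(325,235),40,7)
show("t")
a=cv2.imread("pics/s_fit.png");b=cv2.imread("pics/w_fit.png");cv2.imwrite("pics/fit2.png",cv2.resize(np.hstack([cv2.resize(a,(400,400)),cv2.resize(b,(400,400))]),(800,400)))
E
```

```text
pre [0.5792 0.016  0.1228] F [-0.01 -0.38  1.43] T [-0.089 -0.023  0.02 ] g 0.43 t 13.05
open [0.5792 0.016  0.1228] F [-0.73  0.18 -0.09] T [-0.058 -0.1   -0.018] g 0.998 t 13.96
[319.28295889 160.16646072]
w_fit origin 244 85 scale 4
s_fit origin 240 205 scale 7
d_fit origin 285 195 scale 7
t [ 0.5759 -0.0431  0.219 ] F [-0.76 -0.45 -0.82] T [-0.009 -0.099  0.05 ] g 0.998 t 15.07
```

View pics/fit2.png

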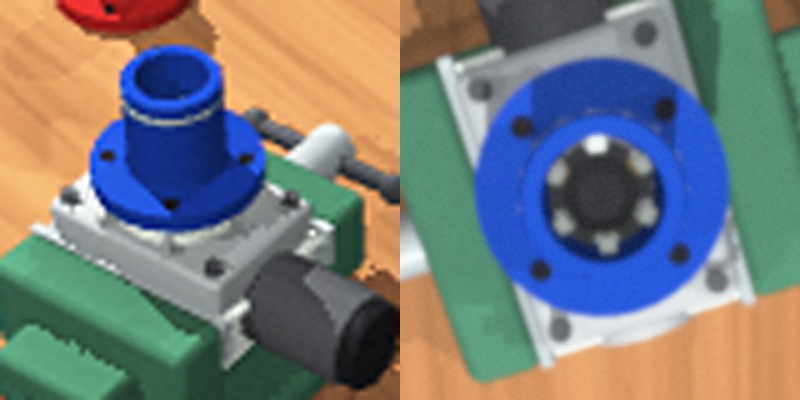

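View pics/d_fit.png

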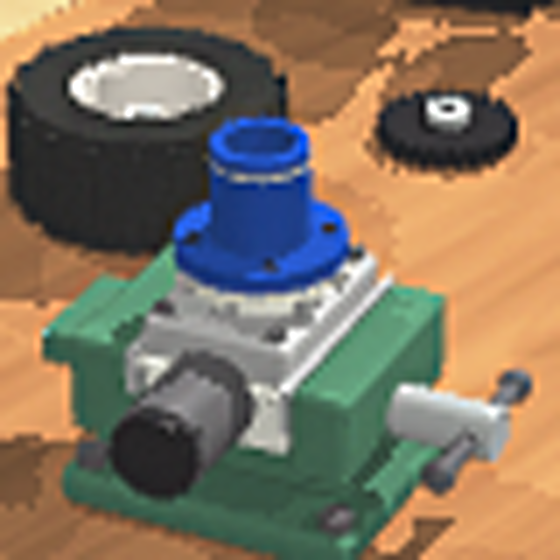

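The flange sits level on the ring, still proud, with its pale teeth between the stub teeth. Now the mallet.

```bash
python3 - <<'E'
from h import *
h=np.array([.533,.251]); d=np.array([.1375,-.0925]); d/=np.linalg.norm(d); yaw=np.arctan2(d[1],d[0])+np.pi/2
g=h-.05*d; print(yaw,g)
movep([*g,.15],down(yaw)); show("t")
W=get_image("wrist"); np.save("/tmp/W4.npy",W,allow_pickle=True)
cv2.imwrite("pics/w4.png",W["image"][:,:,::-1])
print(proj(W,[*h,.07]),proj(W,[*g,.047]),proj(W,[*(h-.173*d),.047]))
E
```

```text
0.9786096472452543 [0.49151389 0.27890883]
t [0.4921 0.2784 0.1503] F [ 0.82 -0.13 -0.03] T [ 0.068 -0.135  0.025] g 1.005 t 16.36
[318.43903197 308.82391017] [318.29401771 236.14283529] [317.90338201  62.26935919]
```

View pics/w4.png

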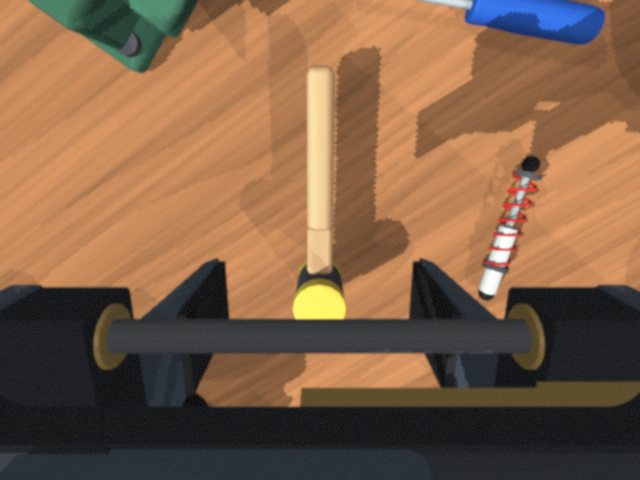

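```bash
python3 - <<'E'
from h import *
g=np.array([.4915,.2789])
movel([*g,.017],0.15); show("down")
set_gripper(0.0); w=show("grip")
s=get_state()
if s["gripper_width"]>.15:
    movel([*g,.05],.1); show("up"); movel([*g,.26],.25); pause(.2); show("up2")
    S=get_image("scene");D=get_image("side")
    crop(S,"s_lift",proj(S,[.52,.26,.27]),70,5);crop(D,"d_lift",proj(D,[.52,.26,.27]),60,5)
    a=cv2.imread("pics/s_lift.png");b=cv2.imread("pics/d_lift.png");cv2.imwrite("pics/lift2.png",np.hstack([cv2.resize(a,(400,400)),cv2.resize(b,(400,400))]))
E
```

```text
down [0.4921 0.2791 0.0178] F [ 0.66  0.04 -0.05] T [ 0.081 -0.108 -0.056] g 1.001 t 17.44
grip [0.4915 0.2789 0.017 ] F [ 0.66  0.8  -0.41] T [ 0.062 -0.153 -0.051] g 0.215 t 18.52
up [0.4916 0.2789 0.0503] F [ 0.04  0.04 -3.58] T [ 0.119 -0.038 -0.012] g 0.215 t 19.01
up2 [0.491  0.2786 0.2586] F [ 0.49 -0.45 -2.71] T [ 0.14  -0.072 -0.04 ] g 0.219 t 20.2
s_lift origin 320 152 scale 5
d_lift origin 210 154 scale 5
```

View pics/lift2.png

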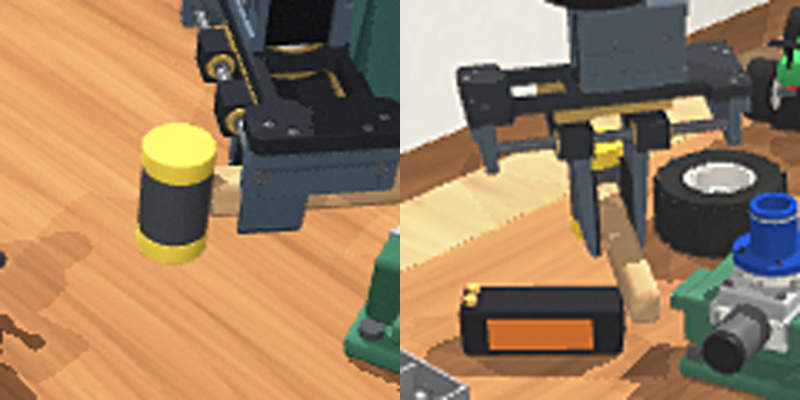

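```bash
python3 - <<'E'
from h import *
S=get_image("scene")
hsv=cv2.cvtColor(S["image"],cv2.COLOR_RGB2HSV);m=cv2.inRange(hsv,np.array((24,120,120)),np.array((35,255,255)))
n,l,st,ce=cv2.connectedComponentsWithStats(m)
for i in range(1,n):
    if st[i,4]>60: print(st[i],ce[i])
t=get_state()["eef_pos"]; d=np.array([np.sin(.9786),-np.cos(.9786)])
for u,v in [(382.2,200.5)]:
    p=plane(S,u,v,.3116); e=p[:2]-t[:2]; print(p,"along",e@d,"perp",e@np.array([-d[1],d[0]]))
E
```

```text
[370 195  25  22 440] [381.56363636 204.91590909]
[368 231  24  13 131] [378.26717557 239.01526718]
[0.53067697 0.2472141  0.3116    ] along 0.05026636167192098 perp -0.004269449489047341
```

```bash
python3 - <<'E'
from h import *
x,y=.5383,.0450
movel([x,y,.26],.3); movel([x,y,.195],.2); pause(.1); show("above")
S=get_image("scene");D=get_image("side")
c=[.578,.016,.16]
crop(S,"s_ab",proj(S,c),45,8);crop(D,"d_ab",proj(D,c),45,8)
a=cv2.imread("pics/s_ab.png");b=cv2.imread("pics/d_ab.png");cv2.imwrite("pics/ab.png",np.hstack([cv2.resize(a,(400,400)),cv2.resize(b,(400,400))]))
E
```

```text
above [0.5392 0.0455 0.1965] F [-0.16  0.07 -2.33] T [ 0.148 -0.122  0.031] g 0.22 t 21.87
s_ab origin 229 172 scale 8
d_ab origin 277 167 scale 8
```

View pics/ab.png

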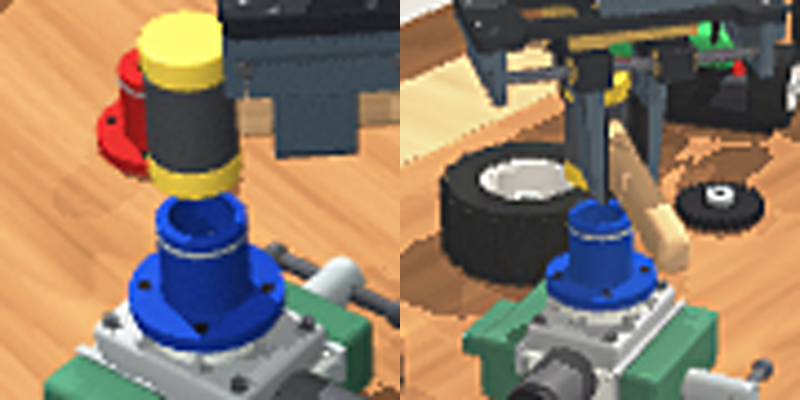

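```bash
python3 - <<'E'
from h import *
x,y=.5375,.0458
movel([x,y,.190],.1)
movel([x,y,.171],.2); show("tap"); pause(.1); show("tap")
movel([x,y,.195],.2); 
movel([x,y,.1665],.3); show("hit"); pause(.1); show("hit+")
movel([x,y,.205],.2);pause(.1); show("up")
S=get_image("scene");D=get_image("side")
c=[.578,.016,.16]
crop(S,"s_h",proj(S,c),45,8);crop(D,"d_h",proj(D,c),45,8)
a=cv2.imread("pics/s_h.png");b=cv2.imread("pics/d_h.png");cv2.imwrite("pics/hit1.png",np.hstack([cv2.resize(a,(400,400)),cv2.resize(b,(400,400))]))
E
```

```text
tap [0.5368 0.0457 0.1705] F [-0.11  0.8  -2.87] T [ 0.059 -0.052  0.001] g 0.22 t 22.47
tap [0.5376 0.0458 0.1714] F [-1.34 -0.24 -2.3 ] T [ 0.128 -0.02   0.022] g 0.221 t 22.57
hit [0.5363 0.0458 0.165 ] F [-0.25 -0.03 -2.65] T [ 0.072 -0.052  0.036] g 0.217 t 23.08
hit+ [0.5371 0.0457 0.1662] F [ 0.69 -0.07 -1.84] T [ 0.139 -0.02   0.005] g 0.222 t 23.18
up [0.537  0.0458 0.2044] F [ 0.89  0.19 -3.52] T [ 0.104 -0.05  -0.026] g 0.217 t 23.62
s_h origin 229 172 scale 8
d_h origin 277 167 scale 8
```

View pics/hit1.png

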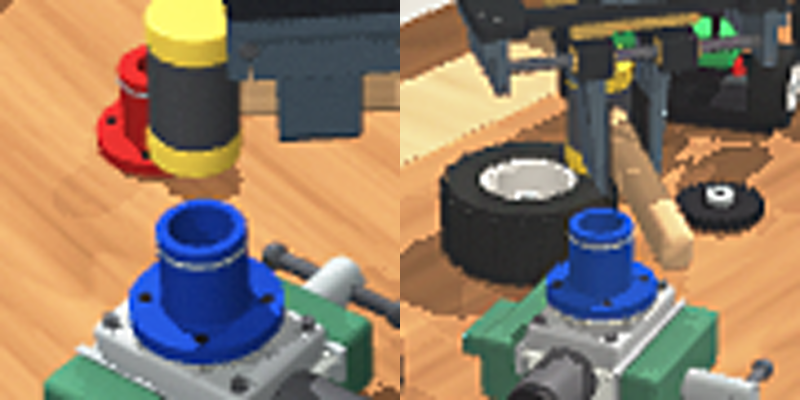

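The flange dropped visibly. I'll feel for the boss top with the mallet face to see whether it is home, which should give contact near TCP z 0.165.

```bash
python3 - <<'E'
from h import *
x,y=.5375,.0458
movel([x,y,.170],.2); pause(.1); b=get_state()["wrist_force"]
for z in [.1665,.165,.164,.163,.162,.161]:
    movel([x,y,z],.03); w=show(z,b)
    if w[2]>22: break
movel([x,y,.205],.2);pause(.1); show("up")
S=get_image("scene");D=get_image("side")
c=[.578,.016,.16]
crop(S,"s_i",proj(S,c),45,8);crop(D,"d_i",proj(D,c),45,8)
a=cv2.imread("pics/s_i.png");b=cv2.imread("pics/d_i.png");cv2.imwrite("pics/hit2.png",np.hstack([cv2.resize(a,(400,400)),cv2.resize(b,(400,400))]))
E
```

```text
0.1665 [0.5376 0.0458 0.1668] F [ 0.21 -0.7  -0.44] T [ 0.182 -0.049  0.013] g 0.214 t 24.42
0.165 [0.5375 0.0458 0.165 ] F [-0.74 -1.27  0.36] T [ 0.12  -0.084  0.011] g 0.217 t 24.67
0.164 [0.5374 0.0458 0.1639] F [ 0.27 -0.53 -0.43] T [ 0.095 -0.029  0.006] g 0.22 t 24.92
0.163 [0.5375 0.0458 0.163 ] F [-0.9  -0.16  0.18] T [ 0.039 -0.072  0.051] g 0.215 t 25.17
0.162 [0.5376 0.0459 0.1626] F [-6.3   1.22 10.4 ] T [ 0.144  0.676 -0.022] g 0.217 t 25.42
0.161 [0.5376 0.046  0.162 ] F [-9.17  2.37 17.58] T [ 0.286  1.287 -0.095] g 0.215 t 25.67
up [0.5369 0.0458 0.2039] F [ 0.29 -0.2  -3.56] T [ 0.13  -0.051 -0.003] g 0.219 t 26.13
s_i origin 229 172 scale 8
d_i origin 277 167 scale 8
```

View pics/hit2.png

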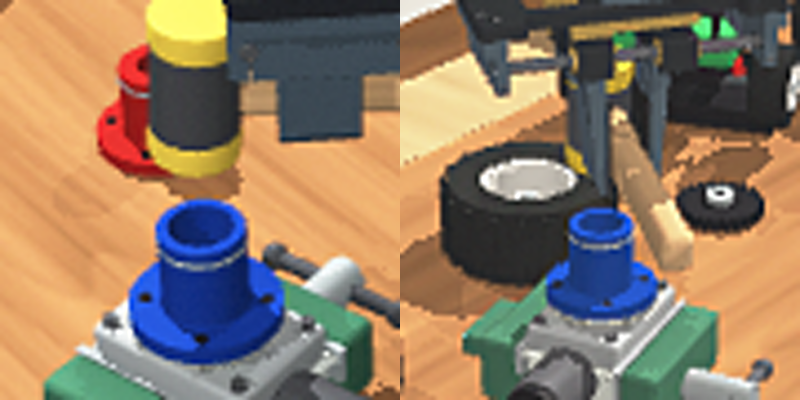

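The boss top is solid at TCP z ≈ 0.163, which is 7.5 mm below where it met the mallet when proud. Pressing with about 17 N moved nothing, so it is home. Now I put the mallet back.

```bash
python3 - <<'E'
from h import *
g=[.4915,.2789]
p=get_state()["eef_pos"]
movel([p[0],p[1],.25],.25); movel([*g,.25],.3); movel([*g,.04],.2); pause(.1); b=get_state()["wrist_force"]; show("low")
for z in [.024,.021,.019,.0175,.0165,.0155]:
    movel([*g,z],.05); w=show(z,b)
    if w[2]>3.5: break
S=get_image("scene");crop(S,"s_p",proj(S,[.5,.27,.05]),60,6)
set_gripper(1.0); pause(.2); show("open")
p=get_state()["eef_pos"]
movel([*g,.12],.12); movel([*g,.25],.25)
S=get_image("scene");D=get_image("side");cv2.imwrite("pics/sF.png",S["image"][:,:,::-1]);cv2.imwrite("pics/dF.png",D["image"][:,:,::-1]); show("end")
np.save("/tmp/SF.npy",S,allow_pickle=True)
E
```

```text
low [0.4922 0.2792 0.0411] F [-0.67 -0.17 -3.12] T [ 0.114 -0.084  0.015] g 0.219 t 28.81
0.024 [0.4913 0.2788 0.0236] F [-0.06  0.3   0.88] T [ 0.139 -0.078  0.003] g 0.215 t 29.27
0.021 [0.4915 0.2789 0.0209] F [-0.47 -0.16 -0.26] T [ 0.134 -0.048 -0.011] g 0.218 t 29.52
0.019 [0.4915 0.2789 0.0189] F [1.04 0.91 0.16] T [ 0.128 -0.082  0.028] g 0.217 t 29.77
0.0175 [0.4914 0.2788 0.0174] F [0.6  0.64 0.44] T [ 0.121 -0.038 -0.002] g 0.217 t 30.02
0.0165 [0.4915 0.2789 0.0164] F [ 0.93 -0.14  0.43] T [ 0.083 -0.088  0.047] g 0.218 t 30.27
0.0155 [0.4914 0.2789 0.0154] F [ 1.05  0.1  -0.13] T [ 0.048 -0.067 -0.019] g 0.218 t 30.52
s_p origin 332 253 scale 6
open [0.4915 0.2789 0.0155] F [ 0.17 -0.47 -0.21] T [-0.019 -0.159  0.008] g 1.003 t 31.93
end [0.4907 0.2785 0.2481] F [-0.25 -0.89  0.07] T [ 0.025 -0.14   0.001] g 1.001 t 33.71
```

View pics/sF.png

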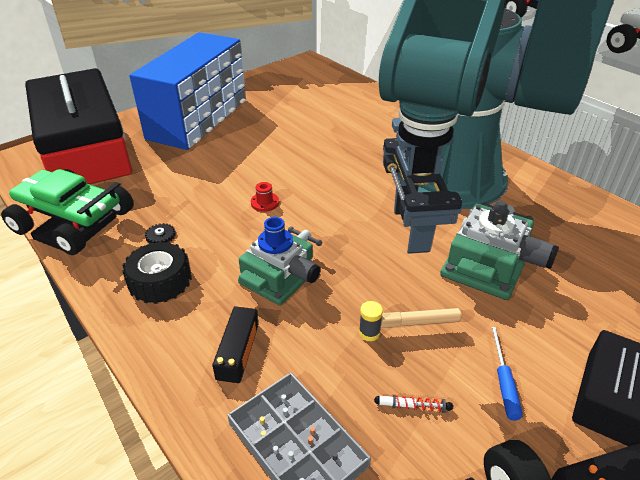

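View pics/dF.png

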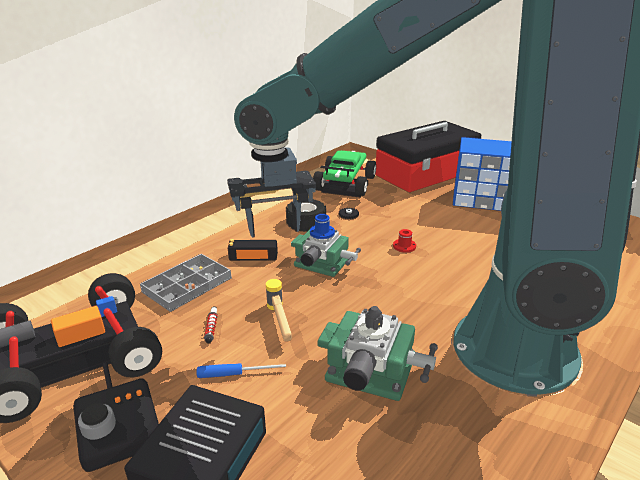

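The mallet stands again at scene (371,320), and the blue flange is on the gearbox at (275,238). Before handing in I'll take one close look at the flange's height.

```bash
python3 - <<'E'
from h import *
S=get_image("scene");D=get_image("side");show("t")
c=[.578,.016,.13]
def top(d,z):
    hsv=cv2.cvtColor(d["image"],cv2.COLOR_RGB2HSV);m=cv2.inRange(hsv,np.array((105,120,30)),np.array((130,255,255)))
    n,l,st,ce=cv2.connectedComponentsWithStats(m);u,v=proj(d,c)
    i=min((i for i in range(1,n) if st[i,4]>100),key=lambda i:np.hypot(ce[i][0]-u,ce[i][1]-v)); return st[i]
for n,d in (("S",S),("D",D)):
    st=top(d,0); print(n,"blob",st)
    for h in (.148,.1555):
        q=[proj(d,[.579+.02*np.cos(a),.0163+.02*np.sin(a),h])[1] for a in np.linspace(0,6.28,90)]
        r=[proj(d,[.579+.035*np.cos(a),.0163+.035*np.sin(a),h-.05])[1] for a in np.linspace(0,6.28,90)]
        print(h,"expected top row",min(q),"bottom row",max(r))
crop(S,"s_e",proj(S,c),40,5);crop(D,"d_e",proj(D,c),40,5)
a=cv2.imread("pics/s_e.png");b=cv2.imread("pics/d_e.png");cv2.imwrite("pics/e.png",np.hstack([a,b]))
E
```

```text
t [0.4908 0.2785 0.2484] F [0.08 1.05 0.23] T [ 0.061 -0.139  0.009] g 1.001 t 33.81
S blob [258 217  35  37 898]
0.148 expected top row 216.4849009444417 bottom row 254.05327853484113
0.1555 expected top row 213.48370964756174 bottom row 251.19903166007623
D blob [310 214  25  25 421]
0.148 expected top row 213.19716646706797 bottom row 238.66243053228663
0.1555 expected top row 210.79605182119775 bottom row 236.29391962937015
s_e origin 234 189 scale 5
d_e origin 282 182 scale 5
```

View pics/e.png

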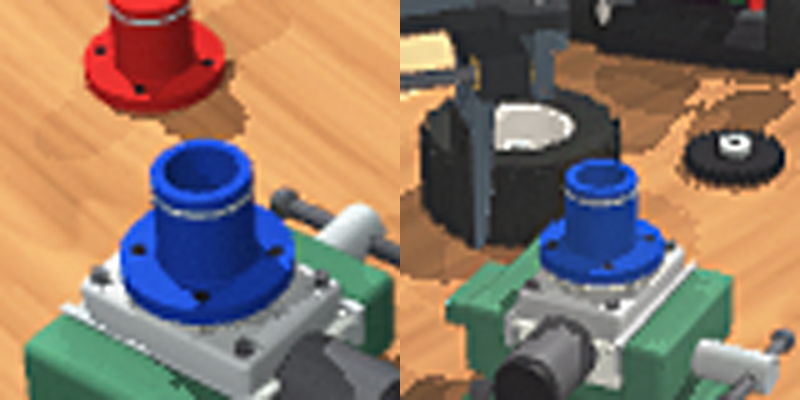

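Both views match the seated height: the top rows are 217 and 214 against 216.5 and 213.2 expected for home, or 213.5 and 210.8 for proud. The flange is level and the gripper is clear.

```bash
python3 - <<'E'
from bench import *
print(hand_in())
E
```

```text
the job is handed in; nothing more can be done
None
```

The blue flange is fully home on the gearbox, the mallet is back on the bench and the job is handed in, with the clock at about 34 s of the 69 s allowed.

- **Fitting:** I read the flange's tooth angle and the stub's angle from the wrist camera. The flange then slid onto the splines already lined up, so no searching turn was needed. It stopped on the ring with its underside about 7 mm above the seat, under roughly 2–4 N.
- **Driving:** I made a light tap, which did not move it, and then one firm mallet blow that drove it past the ring. A slow press with the mallet, about 17 N, then met a solid stop and moved nothing.
- **Last checks:** The flange's top edge in both fixed cameras matches the seated height to within 1 pixel, and is about 3 pixels away from where it would be if still proud. The mallet stands on one face where it started. The red flange and the other bench items look unmoved in the last pictures.
- **Disagreements:**
  - The mallet met the seated flange about 2 mm lower than I had calculated, probably from slight droop in the grip or calibration error.
  - I felt no clear touchdown force when putting the mallet down, so it may have dropped a millimetre or so on release.

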